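Load the big cell into the test board's holder

ROBOT

A 7-joint arm with a two-finger parallel gripper is mounted at the origin on the work surface. World frame = base frame: x ahead of the robot, y to its left, z up, the work surface at z = 0. Lengths are in m, angles in rad, forces in N, time in s.
With the tool pointing down it reaches from about 0.4 to 0.75 m from the base axis. Payload 19.5 kg.
Tool frame: the origin (TCP) lies at the very end of the fingers, on their centre line; the grasp point (between the pads) lies 19 mm behind it; z points along the fingers, y is the direction in which the jaws open and shut (so a half turn about z gives the same grasp; the last joint's range is limited). The gripper opens to 85 mm and grips with 20 to 120 N. Pads are 22 mm wide; open, the fingers measure 114 mm over their backs; the gripper's body (76 mm by 85 mm) begins 54 mm behind the grasp point. The pads swing forward as they close: fully open they stand 13 mm farther back than shut.
Start: joints at [-1.176, 0.707, -0.028, 1.485, 0.022, 0.951, -0.075], TCP at [0.243, 0.521, 0.231] pointing down, gripper open.
Joint ranges: [-2.71, 2.71], [-0.32, 2.16], [-1.57, 1.52], [0, 2.45], [-1.46, 4.6], [0, 2.02], [-2.83, 2.83]. Speed limits (rad/s): [1.89, 1.89, 2.57, 2.57, 3.01, 3.01, 3.01].

INTERFACE

Orientations are given as [roll, pitch, yaw] about the fixed x, y, z axes, in that order (R = Rz(yaw) Ry(pitch) Rx(roll)).
In Python, from station import monitor, eyes, arm, nets gives the robot as it stands.
- The arm moves only by the tool play_rows, never from a script. Its argument "targets" is a list of rows, each a list of 2 entries, a list of its own where there are three numbers: the shift along the tool's x, y, z in units of 0.5 m (1.0 is 0.5 m), then the turn, a rotation vector about the tool's x, y, z in units of 30 degrees (1.0 is 30 degrees). A call has exactly 8 rows; each row is the pose to reach, as a shift and turn from the pose commanded when the call began, along the tool's axes at that moment; what a row does not reach only later rows make up. A row lasts 1/10 s, in which the tool goes at most 50 mm and 8.59 degrees, less where a joint would pass 70% of its speed; a pose out of reach is approached as far as the arm can. A call with a number of a shift or a turn outside -1 to 1 is refused whole. A call with a gripper value outside its range is refused whole. "jaw" is the closure, from 0 (fully open) to 1 (shut), set as the call begins (left out, the last holds). The fingers move at their own pace and stop on an object; "grip_force" is the grip in N (left out, the last holds). Time passes only in rows, so rows that repeat a pose let the fingers close, or fill a call up. It gives the time, the measured TCP pose, the force and the opening at its end, in the units of the state.
- monitor.sense(): the state, without advancing time (a new reading comes with each control period).
- eyes.capture(name): name is "scene" or "side" or "wrist"; returns a dict with "frame" (384x512x3 uint8, red, green, blue), "z_map" (384x512 float32, m along the optical axis (not along the pixel's ray), 0 where there is no reading), "mtx" (3x3 intrinsics, pixels), "dist_coeffs" ([k1, k2, p1, p2, k3] as OpenCV has them; the pictures are not rectified), "world_from_camera" (4x4, takes a point from camera to world coordinates). Camera axes: x right, y down, z forward; pixel columns grow to the right and rows downward; lengths in m; the calibration is good to about 2 mm. A picture is of the moment at which its call begins.
- arm.close_job(): hands the job in, once; it reports no verdict.
Trained networks look in a picture, given as the dict that the camera call returned (one of the last four; its "shot" number tells which), for a name from the list of things; names that differ only in an ending like _2 or _b are one class to them, and where a whole thing is asked for, a point or a joint stands for the part that bears it (a point fixed in the world has none). Each returns a list of dicts, best first, with "p" (0 to 1); they miss things now and then, are a little off and sometimes report something else, mostly with a low value. They report only what shows in the picture. A call takes as long as a camera call. They do not tell look-alikes from the thing itself.
- nets.boxes_of(picture, target): "at" ([x, y, z] in m, in world coordinates, good to about 4 mm: the middle of the surface that is visible of it).
- nets.mark_of(picture, target): "at" ([x, y, z] in m, in world coordinates, good to about 4 mm: a listed point, or the origin of a listed thing).
The state is a dict: "time_s": time; "q": joint angles; "dq": joint speeds; "joint_torque": joint torques, N m; "tool_pos": TCP position; "tcp_rot": TCP orientation; "force": force on the tool from outside, world axes, zero at the start; "moment": the same for the moment, N m; "opening": finger opening in m.
Only numpy, scipy, OpenCV 4.12 (cv2) and the standard library are available. Lean on these libraries where they do the work, as an engineer would, in place of code of your own. Each camera call takes 0.05 s, during which the arm holds its last target. There are 200 camera calls.

TASK

Take the biggest of the three dry cells in the tray and load it into the battery holder on the white board. First set its flat end down in the cradle against the spring contact so that the spring gives a little while the nub end is still raised, then press the nub end down between the two clip jaws until the cell lies level and is held, and let go.

Things in the scene. Friction and masses are not known exactly. Their poses are not given: they have to be found in the camera images.
- big_cell: Biggest of 3 black-jacketed dry cells in a grey tray: 34 mm across, 58.5 mm long plus a steel nub (10 mm across, 3 long); 105-180 g. Origin: centre of its flat end; x along the axis to the nub. Lies level, axis 23 mm above the bench, in any of 3 grooves 68 mm apart, sides free (its ribs are under it). The others: 26 and 14.5 mm across. Nubs and holder's x point away from the robot, within 25 deg
- holder: On a fixed white board 170 x 110 x 8 mm. Origin: underside centre; x from spring to clip, z up. Loaded: cell level along x, flat end at x -29, axis at z 36, top at z 53 mm. Flat end lies in a black V cradle (x -36 to -18, 53 wide at its top, z 38), the rest on a rib 16 wide, z 19. Steel end plate faces the nub at x 32; above z 30 it leans out to x 43, z 47, guiding the cell in. Fingers fit at x -18 to 19
- clip (a point): Point midway between the lips of the two upright steel clip jaws (sprung sideways; holder x 19 to 29 mm, y to +-25, z to 48), at holder x 24, y 0, z 44 mm; lips 30 mm apart. A cell laid in rests on them, nub end raised 15 to 25 degrees; 5 to 15 N straight down on its top near the jaws snaps it in. Lips stay 5 mm below the loaded cell's top
- spring_plate (a joint): How far the round spring plate (16 mm across, centre at holder z 36 mm, face at holder x -24 mm when free, with a tab above that leans back to z 53) is pushed back towards -x, in m: 0 free, 0.014 at most, about 0.004 with the cell loaded. Soft: 0.25 N per mm. A black wall 52 mm high stands behind it from holder x -42 mm.
Not all that is in view belongs to the job. Of the things shaped like the holder, the white one is meant.

How it is judged:
By the outcome, as a careful person would: the job done as asked, in the order asked, and still so for the second after the job is handed in, with the robot touching nothing.
It also fails if it takes over 48 s, if anything falls off the work surface, if the arm or the gripper's body presses on something with over 40 N, if the wrist force passes 120 N, or if a joint passes its speed limit or range.

## Working session

There is one attempt and no reset: what is moved stays moved. The work goes in short steps, Python scripts to look and compute and a tool call to move; the robot and the scene stay as the last step left them, time stands still between calls to the robot, and variables do not carry over. Pictures are saved under pics/ and viewed, about 8 in all and at most 12, crops included, and the job is handed in when it is done.

Besides the shell and the picture viewer there is one more tool, called as name(argument=value, ...), one argument or row to a line, values as JSON. play_rows: Moves the arm, as the interface text tells. Its arguments: {"type":"object","properties":{"targets":{"type":"array","items":{"type":"array"}},"jaw":{"type":"number"},"grip_force":{"type":"number"}},"required":["targets"]}

```bash
ls; mkdir -p pics; cat > h.py <<'E'
import numpy as np,cv2
from station import monitor,eyes,arm,nets
def save(p,f): cv2.imwrite('pics/'+f,p['frame'][:,:,::-1])
def cloud(p):
    K,d=p['mtx'],p['dist_coeffs'];h,w=p['z_map'].shape
    u,v=np.meshgrid(np.arange(w),np.arange(h))
    n=cv2.undistortPoints(np.stack([u,v],-1).reshape(-1,1,2).astype(float),np.array(K),np.array(d)).reshape(h,w,2)
    z=p['z_map'][...,None];c=np.concatenate([n*z,z],-1)
    T=np.array(p['world_from_camera']);W=c@T[:3,:3].T+T[:3,3]
    W[p['z_map']==0]=np.nan
    return W
E
python3 - <<'E'
from h import *
s=monitor.sense();print({k:np.round(v,3) for k,v in s.items()})
ims=[]
for n in ['scene','side','wrist']:
    p=eyes.capture(n);ims.append(p['frame'])
    np.savez('pics/'+n+'0.npz',**{k:np.array(v) for k,v in p.items()})
    for t in ['big_cell','holder','clip','spring_plate']:
        for f in ('boxes_of','mark_of'):
            print(n,t,f,[(np.round(r['at'],3).tolist(),round(r['p'],2)) for r in getattr(nets,f)(p,t)])
cv2.imwrite('pics/a.png',np.vstack([np.hstack(ims[:2]),np.hstack([ims[2],ims[2]*0])])[:,:,::-1][::1,::1] if 0 else cv2.resize(np.hstack(ims[:2])[:,:,::-1],(800,300)))
cv2.imwrite('pics/scene.png',ims[0][:,:,::-1])
cv2.imwrite('pics/side.png',ims[1][:,:,::-1])
E
```

```text
pics
{'time_s': np.float64(0.0), 'q': array([-1.176,  0.707, -0.028,  1.485,  0.022,  0.951, -0.076]), 'dq': array([ 0.   ,  0.002, -0.001, -0.001,  0.   , -0.001, -0.   ]), 'joint_torque': array([-0.0000e+00, -8.8319e+01,  1.2350e+00, -2.3616e+01,  1.7000e-02,
        7.0000e-03, -0.0000e+00]), 'tool_pos': array([0.243, 0.521, 0.231]), 'tcp_rot': array([-3.14 ,  0.   ,  2.705]), 'force': array([-0.523,  0.255, -0.422]), 'moment': array([-0.022, -0.029, -0.013]), 'opening': np.float64(0.085)}
scene big_cell boxes_of [([0.568, 0.228, 0.04], 0.86)]
scene big_cell mark_of [([0.53, 0.214, 0.025], 0.74)]
scene holder boxes_of [([0.313, -0.246, 0.006], 0.7), ([0.562, -0.132, 0.007], 0.56), ([0.363, -0.008, 0.004], 0.55)]
scene holder mark_of [([0.301, -0.256, -0.005], 0.97), ([0.348, -0.02, -0.0], 0.89), ([0.686, -0.321, -0.001], 0.78), ([0.531, 0.217, 0.023], 0.73), ([0.553, -0.145, 0.004], 0.6)]
scene clip boxes_of [([0.359, -0.008, 0.006], 0.87), ([0.313, -0.246, 0.008], 0.69), ([0.696, -0.301, 0.006], 0.66), ([0.557, -0.13, 0.006], 0.64)]
scene clip mark_of [([0.57, -0.145, 0.043], 0.83), ([0.372, -0.026, 0.044], 0.69), ([0.324, -0.26, 0.046], 0.67), ([0.708, -0.317, 0.043], 0.65), ([0.53, 0.216, 0.026], 0.44)]
scene spring_plate boxes_of [([0.27, -0.256, 0.038], 0.37)]Traceback (most recent call last):
  File "<stdin>", line 9, in <module>
ValueError: it knows: big_cell, clip, holder
```

```bash
python3 - <<'E'
from h import *
for n in ['scene','side']:
    p=eyes.capture(n);save(p,n+'.png')
    np.savez('pics/'+n+'0.npz',**{k:np.array(v) for k,v in p.items()})
    if n=='side':
      for t in ['big_cell','holder','clip']:
        print(n,t,[(np.round(r['at'],3).tolist(),round(r['p'],2)) for r in nets.mark_of(p,t)])
E
```

```text
side big_cell [([0.53, 0.219, 0.027], 0.57)]
side holder [([0.553, -0.143, 0.006], 0.83), ([0.296, -0.258, 0.0], 0.72), ([0.347, -0.022, -0.001], 0.58), ([0.688, -0.323, -0.003], 0.57)]
side clip [([0.369, -0.028, 0.047], 0.95), ([0.322, -0.26, 0.044], 0.94), ([0.574, -0.146, 0.046], 0.91), ([0.712, -0.318, 0.043], 0.7)]
```

View pics/scene.png

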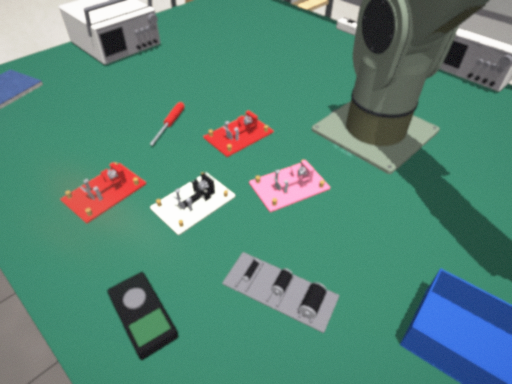

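View pics/side.png

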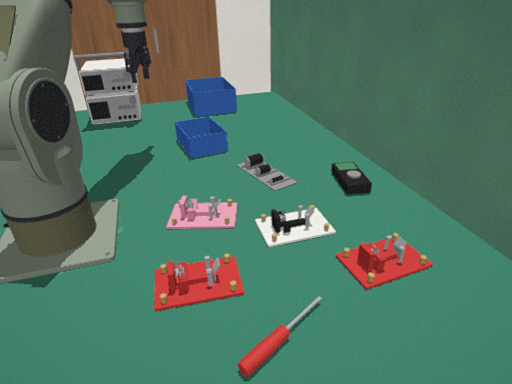

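The white board is at scene (193,200) and side (295,222), matching the net's (0.553,-0.144). The biggest cell is at scene (313,299), matching (0.53,0.217). Next I'll fit the yaws from the depth clouds.

```bash
python3 - <<'E'
from h import *
for n in ['scene','side']:
    p=dict(np.load(f'pics/{n}0.npz',allow_pickle=True));W=cloud(p);f=p['frame'].astype(int)
    m=(f.min(-1)>150)&(abs(W[...,2]-.008)<.006)&(np.hypot(W[...,0]-.553,W[...,1]+.144)<.12)
    P=W[m][:,:2].astype(np.float32);r=cv2.minAreaRect(P);print(n,'board',m.sum(),r,'z',np.median(W[m][:,2]))
    m=(W[...,2]>.022)&(W[...,2]<.06)&(np.hypot(W[...,0]-.56,W[...,1]-.225)<.05)
    P=W[m];print('cell',m.sum(),cv2.minAreaRect(P[:,:2].astype(np.float32)),P[:,2].max())
    t=P[P[:,2]>.036];c=t.mean(0);u,s,vt=np.linalg.svd((t-c)[:,:2]);print(c,vt[0],np.degrees(np.arctan2(vt[0,1],vt[0,0])),s)
    # tray
    g=(W[...,2]>.003)&(W[...,2]<.02)&(np.hypot(W[...,0]-.56,W[...,1]-.16)<.15)&(abs(f.max(-1)-f.min(-1))<25)
    print('tray',cv2.minAreaRect(W[g][:,:2].astype(np.float32)),np.median(W[g][:,2]))
E
```

```text
scene board 1817 ((0.5492563247680664, -0.14561671018600464), (0.11937017738819122, 0.17529313266277313), 89.133544921875) z 0.008091836750840686
cell 601 ((0.5575479865074158, 0.22560839354991913), (0.06335253268480301, 0.03356198966503143), 16.380470275878906) 0.043515387055725885
[0.55804293 0.22552687 0.03944355] [0.95794261 0.28695984] 16.676033559489717 [0.32297859 0.12633852]
tray ((0.5746473073959351, 0.1587679088115692), (0.08561690896749496, 0.21397343277931213), 17.452363967895508) 0.004687884555891142
side board 1210 ((0.551195502281189, -0.14457100629806519), (0.11217811703681946, 0.1680278331041336), 89.71937561035156) z 0.006192715667372728
cell 131 ((0.5589600205421448, 0.21983641386032104), (0.06080373376607895, 0.031111940741539), 14.371219635009766) 0.0393125805925596
[0.55879214 0.21957404 0.03757754] [-0.95320963 -0.3023101 ] -162.4035942385552 [0.11343137 0.03165167]
tray ((0.5758949518203735, 0.15379852056503296), (0.08182661235332489, 0.21181927621364594), 15.778017044067383) 0.007565742205059012
```

```bash
cat >> h.py <<'E'
from scipy.spatial.transform import Rotation as Ro
def go(pos,yaw_deg,tilt_deg=0):
    """tool down, tool x opposite to heading yaw_deg (world), nub-up tilt; prints shift/turn units"""
    s=monitor.sense();R0=Ro.from_euler('xyz',s['tcp_rot'])
    a=np.radians(yaw_deg);ax=np.array([-np.sin(a),np.cos(a),0])
    R1=Ro.from_rotvec(-np.radians(tilt_deg)*ax)*Ro.from_euler('xyz',[np.pi,0,a+np.pi])
    print('now',np.round(s['tool_pos'],4),np.round(s['tcp_rot'],4),'F',np.round(s['force'],1),'open',round(float(s['opening']),4),'t',round(float(s['time_s']),2))
    print('shift',np.round(R0.inv().apply(np.array(pos)-s['tool_pos'])/.5,4).tolist(),'turn',np.round(np.degrees((R0.inv()*R1).as_rotvec())/30,4).tolist())
E
python3 -c "
from h import *
go([.56,.2245,.16],16.5)"
```

```text
now [0.2432 0.521  0.2313] [-3.1415  0.      2.7048] F [ 0.6  0.3 -0.2] open 0.0852 t 0.65
shift [-0.8249, -0.2693, 0.1426] turn [-0.0002, -0.0, -1.3842]
```

play_rows(
  targets=[
    [[-0.825,-0.27,0.1426],[0,0,-1.384]],
    [[-0.825,-0.27,0.1426],[0,0,-1.384]],
    [[-0.825,-0.27,0.1426],[0,0,-1.384]],
    [[-0.825,-0.27,0.1426],[0,0,-1.384]],
    [[-0.825,-0.27,0.1426],[0,0,-1.384]],
    [[-0.825,-0.27,0.1426],[0,0,-1.384]],
    [[-0.825,-0.27,0.1426],[0,0,-1.384]],
    [[-0.825,-0.27,0.1426],[0,0,-1.384]],
  ],
  jaw=0,
)

```text
refused, turn out of range in row 1
```

```bash
python3 - <<'E'
from h import *
go([.56,.2245,.10],16.5)
p=eyes.capture('wrist');save(p,'w1.png');W=cloud(p)
m=(W[...,2]>.020)&(W[...,2]<.06)&(np.hypot(W[...,0]-.56,W[...,1]-.225)<.05)
P=W[m];print('cell',m.sum(),cv2.minAreaRect(P[:,:2].astype(np.float32)),P[:,2].max())
t=P[P[:,2]>.034];c=t.mean(0);u,s,vt=np.linalg.svd((t-c)[:,:2]);print(c,np.degrees(np.arctan2(vt[0,1],vt[0,0])),s)
d=(P[:,:2]-[.56,.2245])@[np.cos(.288),np.sin(.288)];h,e=np.histogram(d,np.arange(-.04,.04,.002));print(list(zip(np.round(e,3).tolist(),h.tolist())))
print([(r['at'],r['p']) for r in nets.mark_of(p,'big_cell')])
E
```

```text
now [0.2432 0.521  0.2313] [-3.1415  0.      2.7048] F [ 0.6  0.3 -0.2] open 0.0852 t 0.65
shift [-0.8249, -0.2693, 0.2626] turn [-0.0002, -0.0, -1.3842]Traceback (most recent call last):
  File "<stdin>", line 5, in <module>
    return umr_maximum(a, axis, None, out, keepdims, initial, where)
ValueError: zero-size array to reduction operation maximum which has no identity
```

View pics/w1.png

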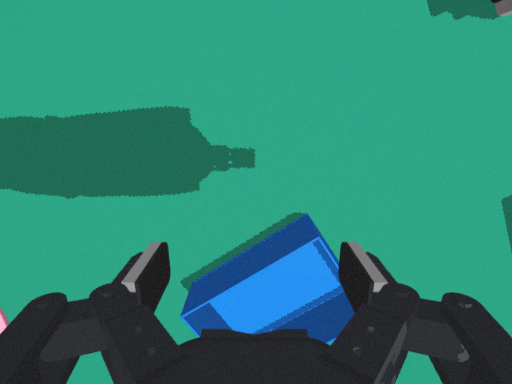

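The wrist view (3 pictures so far) shows only the blue box and the fingers, because the move was refused: a turn is limited to 1. I'll split it.

play_rows(
  targets=[
    [[-0.825,-0.27,0.1426],[0,0,-1]],
    [[-0.825,-0.27,0.1426],[0,0,-1]],
    [[-0.825,-0.27,0.1426],[0,0,-1]],
    [[-0.825,-0.27,0.1426],[0,0,-1]],
    [[-0.825,-0.27,0.1426],[0,0,-1]],
    [[-0.825,-0.27,0.1426],[0,0,-1]],
    [[-0.825,-0.27,0.1426],[0,0,-1]],
    [[-0.825,-0.27,0.1426],[0,0,-1]],
  ],
  jaw=0,
)

```text
time_s: 1.5
tool_pos: [0.5326, 0.2493, 0.1662]
tcp_rot: [3.142, 0.0, -3.055]
force: [1.0, 0.2, 0.3]
opening: 0.0858
```

```bash
cat > look.py <<'E'
from h import *
go([.56,.2245,.10],16.5)
p=eyes.capture('wrist');save(p,'w2.png');W=cloud(p)
m=(W[...,2]>.020)&(W[...,2]<.06)&(np.hypot(W[...,0]-.56,W[...,1]-.225)<.05)
P=W[m];print('cell',m.sum())
if m.sum()>50:
    print(cv2.minAreaRect(P[:,:2].astype(np.float32)),P[:,2].max())
    t=P[P[:,2]>.034];c=t.mean(0);u,s,vt=np.linalg.svd((t-c)[:,:2],full_matrices=False);print(c,np.degrees(np.arctan2(vt[0,1],vt[0,0])),s)
    d=(P[:,:2]-[.56,.2245])@[np.cos(.288),np.sin(.288)];h,e=np.histogram(d,np.arange(-.04,.04,.002));print(list(zip(np.round(e,3).tolist(),h.tolist())))
print([(r['at'],r['p']) for r in nets.mark_of(p,'big_cell')])
E
python3 look.py
```

```text
now [0.5326 0.2493 0.1662] [ 3.1416e+00  2.0000e-04 -3.0550e+00] F [1.  0.2 0.3] open 0.0858 t 1.5
shift [-0.0503, -0.0543, 0.1325] turn [0.0, 0.0004, -0.3846]
cell 1960
((0.5588446259498596, 0.22409844398498535), (0.05886143073439598, 0.034037936478853226), 17.358787536621094) 0.042708045927672356
[0.55712802 0.22417816 0.03881981] 17.651309369072532 [0.66627446 0.30408932]
[(-0.04, 0), (-0.038, 0), (-0.036, 0), (-0.034, 0), (-0.032, 118), (-0.03, 78), (-0.028, 73), (-0.026, 68), (-0.024, 69), (-0.022, 68), (-0.02, 64), (-0.018, 68), (-0.016, 66), (-0.014, 66), (-0.012, 66), (-0.01, 66), (-0.008, 66), (-0.006, 62), (-0.004, 62), (-0.002, 62), (0.0, 68), (0.002, 62), (0.004, 61), (0.006, 57), (0.008, 65), (0.01, 60), (0.012, 63), (0.014, 63), (0.016, 57), (0.018, 59), (0.02, 59), (0.022, 60), (0.024, 55), (0.026, 48), (0.028, 1), (0.03, 0), (0.032, 0), (0.034, 0), (0.036, 0)]
[([0.5289, 0.2187, 0.0186], 0.98)]
```

View pics/w2.png

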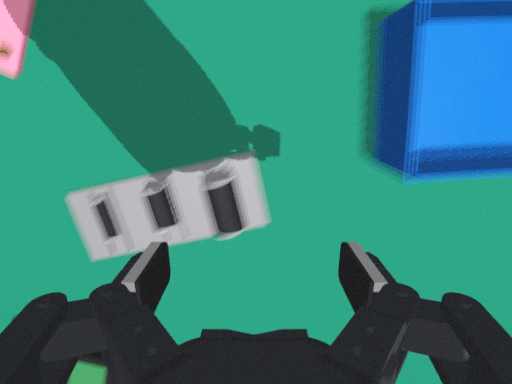

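Wrist view (picture 4): the big cell is at (224,205), unobstructed. I'll narrow the jaws to clear the neighbouring cell and go down.

play_rows(
  targets=[
    [[-0.05,-0.0545,0.1],[0,0,-0.411]],
    [[-0.05,-0.0545,0.15],[0,0,-0.411]],
    [[-0.05,-0.0545,0.18],[0,0,-0.411]],
    [[-0.05,-0.0545,0.18],[0,0,-0.411]],
    [[-0.05,-0.0545,0.22],[0,0,-0.411]],
    [[-0.05,-0.0545,0.27],[0,0,-0.411]],
    [[-0.05,-0.0545,0.312],[0,0,-0.411]],
    [[-0.05,-0.0545,0.312],[0,0,-0.411]],
  ],
  jaw=0.35,
  grip_force=60,
)

```text
time_s: 2.4
tool_pos: [0.5577, 0.2261, 0.0095]
tcp_rot: [-3.141, -0.002, -2.839]
force: [-0.1, 0.3, 1.0]
opening: 0.0554
```

```bash
python3 -c "
from h import *
go([.5595,.2243,.01],17.3)"
```

```text
now [0.5577 0.2261 0.0095] [-3.1412e+00 -2.1000e-03 -2.8393e+00] F [-0.1  0.3  1. ] open 0.0554 t 2.4
shift [-0.0023, -0.0046, -0.0009] turn [-0.0008, -0.004, 0.0007]
```

play_rows(
  targets=[
    [[-0.002,-0.004,0],[0,0,0]],
    [[-0.002,-0.004,0],[0,0,0]],
    [[-0.002,-0.004,0],[0,0,0]],
    [[-0.002,-0.004,0],[0,0,0]],
    [[-0.002,-0.004,0],[0,0,0]],
    [[-0.002,-0.004,0],[0,0,0]],
    [[-0.002,-0.004,0],[0,0,0]],
    [[-0.002,-0.004,0],[0,0,0]],
  ],
  jaw=1,
  grip_force=60,
)

```text
time_s: 3.2
tool_pos: [0.5609, 0.2253, 0.0124]
tcp_rot: [3.141, 0.003, -2.84]
force: [-0.0, 2.5, 6.9]
opening: 0.032
```

play_rows(
  targets=[
    [[0,0,-0.03],[0,0,0]],
    [[0,0,-0.08],[0,0,0]],
    [[0,0,-0.16],[0,0,0]],
    [[0,0,-0.24],[0,0,0]],
    [[0,0,-0.28],[0,0,0]],
    [[0,0,-0.28],[0,0,0]],
    [[0,0,-0.28],[0,0,0]],
    [[0,0,-0.28],[0,0,0]],
  ],
)

```text
time_s: 4.0
tool_pos: [0.5596, 0.2242, 0.1499]
tcp_rot: [-3.141, -0.001, -2.84]
force: [-0.0, -0.3, -0.9]
opening: 0.032
```

```bash
python3 -c "
from h import *
go([.555,-.145,.17],-.5)"
```

```text
now [0.5596 0.2242 0.1499] [-3.1413e+00 -1.3000e-03 -2.8396e+00] F [-0.  -0.3 -0.9] open 0.032 t 4.0
shift [0.2284, -0.7022, -0.0397] turn [-0.001, -0.0024, 0.5934]
```

play_rows(
  targets=[
    [[0.1,-0.74,-0.1],[0,0,0.593]],
    [[0.1,-0.74,-0.1],[0,0,0.593]],
    [[0.1,-0.74,-0.1],[0,0,0.593]],
    [[0.1,-0.74,-0.1],[0,0,0.593]],
    [[0.1,-0.74,-0.1],[0,0,0.593]],
    [[0.1,-0.74,-0.1],[0,0,0.593]],
    [[0.1,-0.74,-0.1],[0,0,0.593]],
    [[0.1,-0.74,-0.1],[0,0,0.593]],
  ],
)

```text
time_s: 4.8
tool_pos: [0.6218, -0.1485, 0.1998]
tcp_rot: [-3.14, -0.001, 3.129]
force: [-0.3, 0.3, -2.3]
opening: 0.0317
```

```bash
python3 - <<'E'
from h import *
go([.555,-.145,.13],-.5,20)
p=eyes.capture('wrist');save(p,'w3.png');np.savez('pics/w3.npz',**{k:np.array(v) for k,v in p.items()})
for t in ['holder','clip','big_cell']:print(t,[(np.round(r['at'],4).tolist(),round(r['p'],2)) for r in nets.mark_of(p,t)])
W=cloud(p);f=p['frame'].astype(int)
m=(f.min(-1)>150)&(abs(W[...,2]-.008)<.006)&(np.hypot(W[...,0]-.553,W[...,1]+.144)<.12)
print('board',m.sum(),cv2.minAreaRect(W[m][:,:2].astype(np.float32)),np.median(W[m][:,2]))
E
```

```text
now [ 0.6218 -0.1485  0.1998] [-3.1399e+00 -1.4000e-03  3.1292e+00] F [-0.3  0.3 -2.3] open 0.0317 t 4.8
shift [0.1335, 0.0056, 0.1398] turn [-0.0044, -0.6693, -0.0064]
holder [([0.6887, -0.3228, 0.0016], 0.86)]
clip [([0.5747, -0.1428, 0.0432], 0.7), ([0.7139, -0.3193, 0.0412], 0.61)]
big_cell [([0.5881, -0.1488, 0.2086], 0.97)]
board 9608 ((0.5542425513267517, -0.14575479924678802), (0.11188726127147675, 0.17132140696048737), 89.79872131347656) 0.008397008772170922
```

View pics/w3.png

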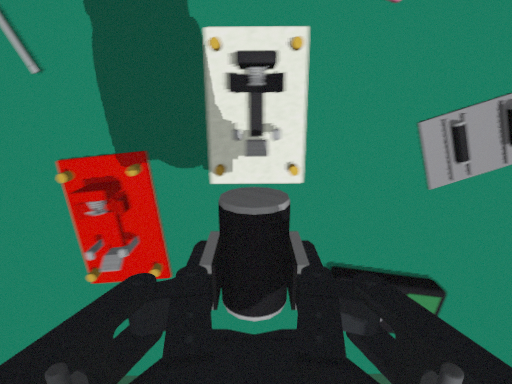

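The wrist view (picture 5) shows the white board at (257,105) with the spring end towards the robot. The cell is in the jaws at (254,255), flat end facing the camera and leading towards -x. I'll measure the holder features and the cell in the same image.

```bash
python3 - <<'E'
from h import *
p=dict(np.load('pics/w3.npz'));W=cloud(p);f=p['frame'].astype(int)
T=p['world_from_camera'];print('cam',T[:3,3])
sel=(abs(W[...,0]-.553)<.09)&(abs(W[...,1]+.1455)<.055)
def st(n,m):
    P=W[m];print(n,m.sum(),'x',np.round(np.percentile(P[:,0],[2,50,98]),4),'y',np.round(np.percentile(P[:,1],[2,50,98]),4),'z',np.round(np.percentile(P[:,2],[2,50,98]),4))
H=sel&(W[...,2]>.045)&(W[...,2]<.056);
st('wall>45',H&(W[...,0]<.525)); st('endplate',H&(W[...,0]>.57))
st('cradle',sel&(abs(W[...,2]-.036)<.005)&(W[...,0]<.54)&(W[...,0]>.513))
st('rib',sel&(abs(W[...,2]-.019)<.004)&(W[...,0]>.54)&(W[...,0]<.57))
st('jaws',sel&(W[...,2]>.035)&(W[...,0]>.565)&(W[...,0]<.585))
# board edges robustly
m=(f.min(-1)>150)&(abs(W[...,2]-.008)<.004)&sel
P=W[m][:,:2]
xs=P[:,0]
for nm,q,o in (('y',1,0),('x',0,1)):
    b=np.round(P[:,o]/.004);lo=[];hi=[];c=[]
    for k in np.unique(b):
        s=P[b==k]
        if len(s)>30: c.append(k*.004);lo.append(s[:,q].min());hi.append(s[:,q].max())
    c=np.array(c)[2:-2];lo=np.array(lo)[2:-2];hi=np.array(hi)[2:-2]
    print(nm,'mid',np.median((lo+hi)/2),'w',np.median(hi-lo),'slopes',np.degrees(np.polyfit(c,lo,1)[0]),np.degrees(np.polyfit(c,hi,1)[0]))
C=(W[...,2]>.18)&(abs(W[...,1]+.1485)<.025)&(f.max(-1)<200);st('cell',C)
P=W[C];t=P[P[:,2]<.25]
# face: pixels with smallest x
fl=t[t[:,0]<np.percentile(t[:,0],2)+.006];st('flat',C&(W[...,0]<np.percentile(t[:,0],2)+.004))
s=monitor.sense();R=Ro.from_euler('xyz',s['tcp_rot']);L=R.inv().apply(t-s['tool_pos'])
print('tool frame cell x',np.percentile(L[:,0],[1,50,97,99.5]),'y',np.percentile(L[:,1],[1,50,99]),'z',np.percentile(L[:,2],[1,50,99]))
h,e=np.histogram(L[:,0],np.arange(-.04,.05,.002));print(list(zip(np.round(e,3).tolist(),h.tolist())))
E
```

```text
cam [ 0.5494177  -0.14762743  0.34289586]
wall>45 703 x [0.4998 0.5067 0.5242] y [-0.1614 -0.1437 -0.1244] z [0.0455 0.0521 0.0536]
endplate 258 x [0.5722 0.5796 0.5983] y [-0.1675 -0.1445 -0.1211] z [0.0451 0.0471 0.0491]
cradle 416 x [0.5154 0.5256 0.5345] y [-0.1706 -0.1413 -0.116 ] z [0.0312 0.0358 0.0399]
rib 432 x [0.5406 0.555  0.5698] y [-0.1515 -0.1439 -0.1363] z [0.0177 0.0193 0.021 ]
jaws 190 x [0.5721 0.5769 0.5824] y [-0.1677 -0.1439 -0.12  ] z [0.0435 0.0472 0.0492]
y mid -0.1429757271049429 w 0.10441465842623694 slopes 11.050490305190808 -0.14285999430886234
x mid 0.5534671843897031 w 0.16849217738817068 slopes 0.17575049244376276 -0.5761918116242389
cell 25164 x [0.5906 0.6091 0.6433] y [-0.1715 -0.1486 -0.1254] z [0.2099 0.2697 0.2978]
flat 1762 x [0.5902 0.5908 0.5942] y [-0.1638 -0.1487 -0.1333] z [0.1976 0.2188 0.2281]
tool frame cell x [-0.02540176  0.00993846  0.03139596  0.03162545] y [-0.02841339 -0.00509754  0.01859802] z [-0.04907126 -0.02680011 -0.00188699]
[(-0.04, 0), (-0.038, 0), (-0.036, 0), (-0.034, 0), (-0.032, 0), (-0.03, 1), (-0.028, 65), (-0.026, 164), (-0.024, 202), (-0.022, 217), (-0.02, 222), (-0.018, 224), (-0.016, 218), (-0.014, 222), (-0.012, 293), (-0.01, 322), (-0.008, 327), (-0.006, 332), (-0.004, 332), (-0.002, 361), (0.0, 340), (0.002, 357), (0.004, 403), (0.006, 496), (0.008, 597), (0.01, 1352), (0.012, 453), (0.014, 294), (0.016, 279), (0.018, 301), (0.02, 277), (0.022, 300), (0.024, 308), (0.026, 311), (0.028, 344), (0.03, 1336), (0.032, 0), (0.034, 0), (0.036, 0), (0.038, 0), (0.04, 0), (0.042, 0), (0.044, 0), (0.046, 0)]
```

```bash
cat >> h.py <<'E'
HO=np.array([.5535,-.1440,0]);HY=-.2
def cellgo(Fx,Fz,tilt,gx=31.5,gz=11,y=0):
    """print the move that puts the held cell's flat-end centre at holder (Fx,Fz) mm"""
    t=np.radians(tilt);c,s=np.cos(t),np.sin(t)
    l=np.array([Fx+gx*c+gz*s, y, Fz+gx*s-gz*c])/1000
    go(HO+Ro.from_euler('z',HY,degrees=True).apply(l),HY,tilt)
def where(gx=31.5,gz=11):
    s=monitor.sense();R=Ro.from_euler('xyz',s['tcp_rot']);f=s['tool_pos']+R.apply(np.array([gx,0,-gz])/1000)
    a=R.apply([-1,0,0]);Rz=Ro.from_euler('z',-HY,degrees=True)
    print('F in holder mm',np.round(Rz.apply(f-HO)*1000,1),'tilt',round(float(np.degrees(np.arcsin(a[2]))),2),'force',np.round(s['force'],1),'open',round(float(s['opening']),4),'t',round(float(s['time_s']),2))
E
python3 -c "
from h import *
where()
cellgo(-17,85,22);cellgo(-17,50,22)"
```

```text
F in holder mm [ 36.9   0.8 210.5] tilt -0.09 force [ 0.1  0.7 -1.6] open 0.032 t 5.0
now [ 0.6219 -0.1436  0.1995] [ 3.1409e+00 -1.6000e-03  3.1327e+00] F [ 0.1  0.7 -1.6] open 0.032 t 5.0
shift [0.1038, -0.0021, 0.2259] turn [-0.0007, -0.7365, -0.0105]
now [ 0.6219 -0.1436  0.1995] [ 3.1409e+00 -1.6000e-03  3.1327e+00] F [ 0.1  0.7 -1.6] open 0.032 t 5.0
shift [0.1037, -0.0021, 0.2959] turn [-0.0007, -0.7365, -0.0105]
```

play_rows(
  targets=[
    [[0.03,-0.002,0.06],[0,-0.2,-0.01]],
    [[0.06,-0.002,0.12],[0,-0.4,-0.01]],
    [[0.09,-0.002,0.18],[0,-0.6,-0.01]],
    [[0.104,-0.002,0.226],[0,-0.7365,-0.01]],
    [[0.104,-0.002,0.226],[0,-0.7365,-0.01]],
    [[0.104,-0.002,0.226],[0,-0.7365,-0.01]],
    [[0.104,-0.002,0.226],[0,-0.7365,-0.01]],
    [[0.104,-0.002,0.226],[0,-0.7365,-0.01]],
  ],
)

```text
time_s: 5.8
tool_pos: [0.5794, -0.1464, 0.0959]
tcp_rot: [3.136, 0.366, 3.14]
force: [0.6, -0.9, -1.3]
opening: 0.0319
```

```bash
python3 - <<'E'
from h import *
where()
p=eyes.capture('wrist');a=p['frame'];W=cloud(p)
where()
q=eyes.capture('side');c=q['frame'];
save(p,'w4.png')
cv2.imwrite('pics/c4.png',np.hstack([cv2.resize(a[:,:,::-1],(400,300)),cv2.resize(c[170:270,230:363,::-1],(400,300),interpolation=cv2.INTER_CUBIC)]))
s=monitor.sense();R=Ro.from_euler('xyz',s['tcp_rot']);L=R.inv().apply(W.reshape(-1,3)-s['tool_pos']).reshape(W.shape)
m=(abs(L[...,0]-.0315)<.003)&(abs(L[...,1])<.022)&(L[...,2]<.012)&(L[...,2]>-.04)
P=L[m];print('face',m.sum(),np.percentile(P,[2,50,98],axis=0).round(4).tolist())
sel=(abs(W[...,0]-.553)<.09)&(abs(W[...,1]+.1455)<.055)
for n,m in dict(wall=sel&(W[...,2]>.047)&(W[...,2]<.056)&(W[...,0]<.518),cradle=sel&(abs(W[...,2]-.036)<.004)&(W[...,0]<.54)&(W[...,0]>.51)).items():
    print(n,m.sum(),np.percentile(W[m],[2,50,98],axis=0).round(4).tolist())
E
```

```text
F in holder mm [-7.4 -2.4 94.9] tilt 20.98 force [ 0.6 -0.9 -1.3] open 0.0319 t 5.8
F in holder mm [-7.4 -2.5 95. ] tilt 20.98 force [ 0.2  0.1 -1.7] open 0.0322 t 5.85
face 1564 [[0.0288, -0.0152, -0.0278], [0.0312, -0.0, -0.0171], [0.0316, 0.0149, 0.0025]]
wall 1927 [[0.4991, -0.1619, 0.0479], [0.5039, -0.1429, 0.0521], [0.5106, -0.1244, 0.0536]]
cradle 1054 [[0.5168, -0.1708, 0.0321], [0.5253, -0.1436, 0.0362], [0.5347, -0.1156, 0.0393]]
```

View pics/c4.png

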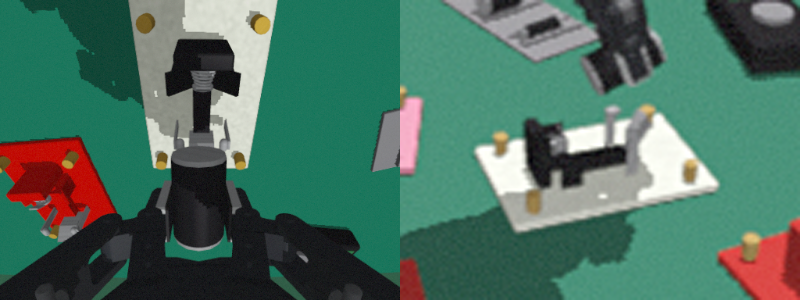

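Picture 6: the cell is held tilted with its nub end up, lined up with the cradle, flat end facing the spring. I'll refine the holder origin to (0.5530,-0.1435) and continue in corrected steps.

```bash
sed -i 's/^HO=.*/HO=np.array([.5530,-.1435,0]);HY=-.6/' h.py; python3 -c "
from h import *
where()
cellgo(-18,60,22)"
```

```text
F in holder mm [-6.8 -3.2 95. ] tilt 20.99 force [-0.6  0.6 -0.9] open 0.0322 t 5.9
now [ 0.5795 -0.1466  0.096 ] [3.1358 0.3663 3.1399] F [-0.6  0.6 -0.9] open 0.0322 t 5.9
shift [0.0455, 0.0055, 0.0563] turn [0.0172, -0.0337, 0.0155]
```

play_rows(
  targets=[
    [[0.015,0.0055,0.02],[0.017,-0.034,0.0155]],
    [[0.03,0.0055,0.04],[0.017,-0.034,0.0155]],
    [[0.0455,0.0055,0.0563],[0.017,-0.034,0.0155]],
    [[0.0455,0.0055,0.0563],[0.017,-0.034,0.0155]],
    [[0.0455,0.0055,0.0563],[0.017,-0.034,0.0155]],
    [[0.0455,0.0055,0.0563],[0.017,-0.034,0.0155]],
    [[0.0455,0.0055,0.0563],[0.017,-0.034,0.0155]],
    [[0.0455,0.0055,0.0563],[0.017,-0.034,0.0155]],
  ],
)

```text
time_s: 6.7
tool_pos: [0.5842, -0.1507, 0.0756]
tcp_rot: [3.131, 0.351, 3.131]
force: [0.3, 0.5, -1.3]
opening: 0.0319
```

```bash
python3 -c "
from h import *
where()
cellgo(-18,48,22);cellgo(-26,44,22)"
```

```text
F in holder mm [-2.1 -6.9 75.1] tilt 20.12 force [ 0.3  0.5 -1.3] open 0.0319 t 6.7
now [ 0.5842 -0.1507  0.0756] [3.1313 0.3512 3.1309] F [ 0.3  0.5 -1.3] open 0.0319 t 6.7
shift [0.0479, 0.0133, 0.038] turn [0.0195, -0.0626, -0.0007]
now [ 0.5842 -0.1507  0.0756] [3.1313 0.3512 3.1309] F [ 0.3  0.5 -1.3] open 0.0319 t 6.7
shift [0.0657, 0.0132, 0.04] turn [0.0195, -0.0626, -0.0007]
```

```bash
python3 -c "
from h import *
s=monitor.sense();print(np.round(s['q'],3),np.round(s['dq'],3),np.round(s['joint_torque'],1))"
```

```text
[ 3.100e-01  8.920e-01 -1.180e-01  1.913e+00 -3.150e-01  1.000e-03
  2.129e+00] [-1.000e-03 -1.000e-03  1.000e-03 -1.000e-03 -1.069e+00 -0.000e+00
  1.069e+00] [  0.  -89.7  -0.9 -11.6   3.7  -1.5  -3.7]
```

Joint 6 sits at its 0 limit: the arm can't lean the fingers forward at this spot. My fix is to put the cell back in its groove and regrip it with the tool leaning about 18° the other way. The tool will then be near vertical when the cell is tilted nub-up.

```bash
python3 -c "
from h import *
go([.61,-.12,.19],0);go([.5596,.2242,.15],17.3)"
```

```text
now [ 0.5842 -0.1507  0.0756] [3.1313 0.3512 3.1309] F [ 0.3  0.5 -1.3] open 0.0319 t 6.7
shift [-0.1265, 0.0639, -0.1966] turn [0.0159, 0.6709, -0.0167]
now [ 0.5842 -0.1507  0.0756] [3.1313 0.3512 3.1309] F [ 0.3  0.5 -1.3] open 0.0319 t 6.7
shift [0.0026, 0.7507, -0.1516] turn [-0.0855, 0.6683, -0.5874]
```

play_rows(
  targets=[
    [[-0.05,0.0,-0.09],[0.0,0.15,0]],
    [[-0.1,0.02,-0.16],[0.01,0.35,0]],
    [[-0.12,0.06,-0.19],[0.015,0.6,-0.01]],
    [[-0.1265,0.12,-0.19],[0.016,0.67,-0.01]],
    [[-0.1,0.22,-0.18],[0.0,0.67,-0.1]],
    [[-0.07,0.32,-0.17],[-0.02,0.67,-0.2]],
    [[-0.05,0.42,-0.16],[-0.04,0.67,-0.3]],
    [[-0.03,0.52,-0.155],[-0.06,0.67,-0.4]],
  ],
)

```text
time_s: 7.5
tool_pos: [0.5763, 0.0886, 0.1582]
tcp_rot: [3.138, 0.0, -2.936]
force: [1.1, 1.0, -1.4]
opening: 0.032
```

```bash
python3 -c "
from h import *
go([.5596,.2242,.10],17.3)
s=monitor.sense();print(np.round(s['q'],3))"
```

```text
now [0.5763 0.0886 0.1582] [ 3.1383e+00  2.0000e-04 -2.9362e+00] F [ 1.1  1.  -1.4] open 0.032 t 7.5
shift [-0.0227, 0.2719, 0.1172] turn [0.0064, 0.0006, -0.1843]
[-0.32   0.824  0.232  1.551 -0.244  0.795  1.788]
```

play_rows(
  targets=[
    [[-0.01,0.09,0.01],[0.006,0,-0.06]],
    [[-0.02,0.18,0.03],[0.006,0,-0.12]],
    [[-0.0227,0.272,0.06],[0.006,0,-0.184]],
    [[-0.0227,0.272,0.117],[0.006,0,-0.184]],
    [[-0.0227,0.272,0.117],[0.006,0,-0.184]],
    [[-0.0227,0.272,0.117],[0.006,0,-0.184]],
    [[-0.0227,0.272,0.117],[0.006,0,-0.184]],
    [[-0.0227,0.272,0.117],[0.006,0,-0.184]],
  ],
)

```text
time_s: 8.3
tool_pos: [0.5616, 0.2211, 0.1017]
tcp_rot: [3.141, 0.002, -2.844]
force: [-0.2, 0.4, -1.8]
opening: 0.0322
```

```bash
python3 -c "
from h import *
go([.5596,.2242,.0125],17.3)"
```

```text
now [0.5616 0.2211 0.1017] [ 3.1415e+00  2.2000e-03 -2.8440e+00] F [-0.2  0.4 -1.8] open 0.0322 t 8.3
shift [0.0023, 0.0071, 0.1783] turn [0.0003, 0.0041, -0.0084]
```

play_rows(
  targets=[
    [[0.0023,0.007,0.05],[0,0.004,-0.008]],
    [[0.0023,0.007,0.1],[0,0.004,-0.008]],
    [[0.0023,0.007,0.14],[0,0.004,-0.008]],
    [[0.0023,0.007,0.14],[0,0.004,-0.008]],
    [[0.0023,0.007,0.14],[0,0.004,-0.008]],
    [[0.0023,0.007,0.14],[0,0.004,-0.008]],
    [[0.0023,0.007,0.14],[0,0.004,-0.008]],
    [[0.0023,0.007,0.14],[0,0.004,-0.008]],
  ],
)

```text
time_s: 9.1
tool_pos: [0.5591, 0.2248, 0.0312]
tcp_rot: [3.141, -0.001, -2.839]
force: [-0.3, -0.0, -1.7]
opening: 0.0321
```

```bash
python3 -c "
from h import *
go([.5596,.2242,.0125],17.3)"
```

```text
now [0.5591 0.2248 0.0312] [ 3.1413e+00 -6.0000e-04 -2.8387e+00] F [-0.3 -0.  -1.7] open 0.0321 t 9.1
shift [-0.0006, -0.0014, 0.0373] turn [0.0006, -0.0011, 0.0019]
```

play_rows(
  targets=[
    [[-0.0006,-0.0014,0.01],[0,0,0]],
    [[-0.0006,-0.0014,0.02],[0,0,0]],
    [[-0.0006,-0.0014,0.03],[0,0,0]],
    [[-0.0006,-0.0014,0.036],[0,0,0]],
    [[-0.0006,-0.0014,0.036],[0,0,0]],
    [[-0.0006,-0.0014,0.036],[0,0,0]],
    [[-0.0006,-0.0014,0.036],[0,0,0]],
    [[-0.0006,-0.0014,0.036],[0,0,0]],
  ],
)

```text
time_s: 9.9
tool_pos: [0.5592, 0.2241, 0.0127]
tcp_rot: [3.141, -0.002, -2.839]
force: [-3.1, -0.8, 10.0]
opening: 0.0321
```

play_rows(
  targets=[
    [[0,0,0],[0,0,0]],
    [[0,0,0],[0,0,0]],
    [[0,0,0],[0,0,0]],
    [[0,0,-0.02],[0,0,0]],
    [[0,0,-0.08],[0,0,0]],
    [[0,0,-0.14],[0,0,0]],
    [[0,0,-0.14],[0,0,0]],
    [[0,0,-0.14],[0,0,0]],
  ],
  jaw=0.35,
)

```text
time_s: 10.7
tool_pos: [0.5596, 0.2243, 0.0832]
tcp_rot: [3.141, -0.0, -2.839]
force: [0.7, -1.0, -0.2]
opening: 0.0552
```

```bash
python3 - <<'E'
from h import *
p=eyes.capture('wrist');save(p,'w5.png');W=cloud(p)
m=(W[...,2]>.022)&(W[...,2]<.05)&(np.hypot(W[...,0]-.56,W[...,1]-.225)<.045)&(p['frame'].max(-1)<110)
P=W[m].astype(np.float32);print(m.sum(),cv2.minAreaRect(P[:,:2]),np.percentile(P[:,2],[2,98]))
a=np.radians(17.3);d=(P[:,:2]-[.5596,.2242])@[np.cos(a),np.sin(a)];print(np.percentile(d,[1,99]))
# regrip: contact point at cell-x 28 => F=center-..
go([.5596,.2242,.07],17.3,-18)
E
```

```text
Traceback (most recent call last):
cv2.error: OpenCV(4.12.0) /io/opencv/modules/imgproc/src/convhull.cpp:143: error: (-215:Assertion failed) total >= 0 && (depth == CV_32F || depth == CV_32S) in function 'convexHull'
```

View pics/w5.png

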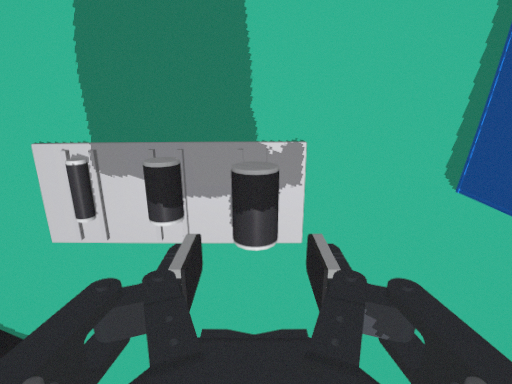

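Picture 7: the cell is back in its groove at (255,205), straight, and the other cells are undisturbed.

```bash
python3 - <<'E'
from h import *
p=eyes.capture('wrist');W=cloud(p)
m=(W[...,2]>.022)&(W[...,2]<.05)&(np.hypot(W[...,0]-.56,W[...,1]-.225)<.045)
P=np.ascontiguousarray(W[m]).astype(np.float32);print(m.sum())
if m.sum(): print(cv2.minAreaRect(P[:,:2].copy()),np.percentile(P[:,2],[2,98]))
a=np.radians(17.3);d=(P[:,:2]-[.5596,.2242])@[np.cos(a),np.sin(a)];print(np.percentile(d,[1,99]) if m.sum() else W[205,255])
go([.5596,.2242,.07],17.3,-18)
E
```

```text
3894
((0.5571418404579163, 0.22336803376674652), (0.05883638933300972, 0.03420967981219292), 17.338777542114258) [0.02620485 0.04161106]
[-0.03179163  0.0257971 ]
now [0.5591 0.224  0.082 ] [ 3.1415e+00 -2.3000e-03 -2.8386e+00] F [ 1.1  0.1 -0.3] open 0.0556 t 10.8
shift [-0.0011, 0.0, 0.024] turn [-0.0001, 0.5956, 0.002]
```

```bash
python3 - <<'E'
from h import *
go([.5531,.2222,.06],17.3,-18)
go([.5531,.2222,.0144],17.3,-18)
E
```

```text
now [0.5591 0.224  0.082 ] [ 3.1415e+00 -2.3000e-03 -2.8386e+00] F [ 1.1  0.1 -0.3] open 0.0556 t 10.8
shift [0.0124, 0.0001, 0.044] turn [-0.0001, 0.5956, 0.002]
now [0.5591 0.224  0.082 ] [ 3.1415e+00 -2.3000e-03 -2.8386e+00] F [ 1.1  0.1 -0.3] open 0.0556 t 10.8
shift [0.0122, 0.0001, 0.1352] turn [-0.0001, 0.5956, 0.002]
```

play_rows(
  targets=[
    [[0.006,0,0.0],[0,0.25,0]],
    [[0.012,0,0.0],[0,0.5,0]],
    [[0.0124,0,0.03],[0,0.5956,0.002]],
    [[0.0124,0,0.044],[0,0.5956,0.002]],
    [[0.0124,0,0.07],[0,0.5956,0.002]],
    [[0.0124,0,0.1],[0,0.5956,0.002]],
    [[0.0122,0,0.1],[0,0.5956,0.002]],
    [[0.0122,0,0.1],[0,0.5956,0.002]],
  ],
)

```text
time_s: 11.6
tool_pos: [0.5535, 0.2223, 0.0326]
tcp_rot: [-3.142, -0.313, -2.84]
force: [-0.4, -0.2, 0.4]
opening: 0.0555
```

```bash
python3 - <<'E'
from h import *
go([.5531,.2222,.0144],17.3,-18)
E
```

```text
now [0.5535 0.2223 0.0326] [-3.1416 -0.3129 -2.8396] F [-0.4 -0.2  0.4] open 0.0555 t 11.6
shift [-0.0105, 0.0, 0.0349] turn [-0.0001, 0.0025, 0.0001]
```

play_rows(
  targets=[
    [[-0.004,0,0.012],[0,0,0]],
    [[-0.008,0,0.024],[0,0,0]],
    [[-0.0105,0,0.035],[0,0,0]],
    [[-0.0105,0,0.035],[0,0,0]],
    [[-0.0105,0,0.035],[0,0,0]],
    [[-0.0105,0,0.035],[0,0,0]],
    [[-0.0105,0,0.035],[0,0,0]],
    [[-0.0105,0,0.035],[0,0,0]],
  ],
)

```text
time_s: 12.4
tool_pos: [0.5532, 0.2222, 0.0144]
tcp_rot: [3.142, -0.313, -2.84]
force: [1.2, 0.1, 0.0]
opening: 0.0554
```

play_rows(
  targets=[
    [[0,0,0],[0,0,0]],
    [[0,0,0],[0,0,0]],
    [[0,0,0],[0,0,0]],
    [[0,0,0],[0,0,0]],
    [[0,0,0],[0,0,0]],
    [[0,0,0],[0,0,0]],
    [[0,0,0],[0,0,0]],
    [[0,0,0],[0,0,0]],
  ],
  jaw=1,
  grip_force=80,
)

```text
time_s: 13.2
tool_pos: [0.5532, 0.2228, 0.0147]
tcp_rot: [3.141, -0.313, -2.839]
force: [-0.7, 3.2, 5.9]
opening: 0.0314
```

```bash
python3 - <<'E'
from h import *
go([.5531,.2222,.16],17.3,-10)
E
```

```text
now [0.5532 0.2228 0.0147] [ 3.1406 -0.3128 -2.8392] F [-0.7  3.2  5.9] open 0.0314 t 13.2
shift [0.0899, -0.0008, -0.2764] turn [0.0018, -0.264, 0.0007]
```

play_rows(
  targets=[
    [[0.01,0,-0.03],[0,0,0]],
    [[0.03,0,-0.09],[0,0,0]],
    [[0.06,0,-0.18],[0,0,0]],
    [[0.09,0,-0.27],[0,-0.1,0]],
    [[0.09,0,-0.27],[0,-0.3,0]],
    [[0.09,0,-0.27],[0,-0.5,0]],
    [[0.09,0,-0.27],[0,-0.6,0]],
    [[0.09,0,-0.27],[0,-0.6,0]],
  ],
)

```text
time_s: 14.0
tool_pos: [0.5514, 0.2217, 0.1581]
tcp_rot: [3.141, 0.002, -2.84]
force: [-0.2, -0.7, -0.9]
opening: 0.0318
```

```bash
cat >> h.py <<'E'
DL=17.9; OFF=np.array([25.3,-8.3])
def c2(Fx,Fz,tilt,y=0):
    t=np.radians(tilt);c,s=np.cos(t),np.sin(t)
    l=np.array([Fx+OFF[0]*c-OFF[1]*s,y,Fz+OFF[0]*s+OFF[1]*c])/1000
    go(HO+Ro.from_euler('z',HY,degrees=True).apply(l),HY,tilt-DL)
def w2():
    s=monitor.sense();R=Ro.from_euler('xyz',s['tcp_rot']);Rz=Ro.from_euler('z',-HY,degrees=True)
    a=R.apply([-1,0,0]);t=np.arcsin(a[2])+np.radians(DL);c,sn=np.cos(t),np.sin(t)
    P=Rz.apply(s['tool_pos']-HO)*1000
    print('F',np.round(P-[OFF[0]*c-OFF[1]*sn,0,OFF[0]*sn+OFF[1]*c],1),'celltilt',round(float(np.degrees(t)),2),'force',np.round(s['force'],1),'mom',np.round(s['moment'],2),'open',round(float(s['opening']),4),'t',round(float(s['time_s']),2),'q6',round(float(s['q'][5]),3))
E
python3 -c "
from h import *
w2();c2(10,95,20)"
```

```text
F [-32.1 365.2 158.2] celltilt 18.04 force [-0.2 -0.7 -0.9] mom [-0.01  0.05 -0.02] open 0.0318 t 14.0 q6 0.819
now [0.5514 0.2217 0.1581] [ 3.1412e+00  2.5000e-03 -2.8397e+00] F [-0.2 -0.7 -0.9] open 0.0318 t 14.0
shift [0.1447, -0.7209, 0.1239] turn [0.0125, -0.0648, 0.5965]
```

play_rows(
  targets=[
    [[0.02,-0.09,0],[0,0,0.1]],
    [[0.04,-0.18,0],[0,0,0.2]],
    [[0.06,-0.27,0],[0,0,0.3]],
    [[0.08,-0.36,0],[0,0,0.4]],
    [[0.1,-0.45,0],[0,0,0.5]],
    [[0.12,-0.54,0],[0,0,0.596]],
    [[0.135,-0.63,0],[0.01,-0.06,0.596]],
    [[0.145,-0.72,0.03],[0.0125,-0.065,0.596]],
  ],
)

```text
time_s: 14.8
tool_pos: [0.5904, -0.146, 0.143]
tcp_rot: [-3.141, 0.037, 3.131]
force: [2.0, 0.3, -0.8]
opening: 0.0317
```

```bash
python3 -c "
from h import *
w2();c2(-8,85,22)"
```

```text
F [ 10.9  -2.1 142.2] celltilt 20.02 force [ 2.   0.3 -0.8] mom [ 0.01 -0.01  0.02] open 0.0317 t 14.8 q6 0.76
now [ 0.5904 -0.146   0.143 ] [-3.1405  0.0371  3.1309] F [ 2.   0.3 -0.8] open 0.0317 t 14.8
shift [0.0419, 0.0043, 0.111] turn [-0.0021, -0.0659, -0.0005]
```

play_rows(
  targets=[
    [[0.015,0.0043,0.04],[0,-0.066,0]],
    [[0.03,0.0043,0.08],[0,-0.066,0]],
    [[0.042,0.0043,0.111],[0,-0.066,0]],
    [[0.042,0.0043,0.111],[0,-0.066,0]],
    [[0.042,0.0043,0.111],[0,-0.066,0]],
    [[0.042,0.0043,0.111],[0,-0.066,0]],
    [[0.042,0.0043,0.111],[0,-0.066,0]],
    [[0.042,0.0043,0.111],[0,-0.066,0]],
  ],
)

```text
time_s: 15.6
tool_pos: [0.5712, -0.1412, 0.0857]
tcp_rot: [-3.141, 0.07, 3.132]
force: [0.1, -1.1, -2.9]
opening: 0.0316
```

```bash
python3 - <<'E'
from h import *
w2()
p=eyes.capture('wrist');W=cloud(p);save(p,'w6.png')
Rz=Ro.from_euler('z',-HY,degrees=True);L=Rz.apply((W.reshape(-1,3)-HO)*1000).reshape(W.shape)
w2()
# held cell's flat-end: cylinder points
m=(abs(L[...,1])<20)&(L[...,0]<25)&(L[...,0]>-40)&(L[...,2]>62)&(L[...,2]<125)
P=L[m];t=np.radians(22);ax=np.array([np.cos(t),0,np.sin(t)]);up=np.array([-np.sin(t),0,np.cos(t)])
print('face: along axis 0.5/2/5pct',np.percentile(P@ax,[.5,2,5]))
f=P[P@ax<np.percentile(P@ax,1)+1.5];print('n',len(f),'x,y,z pct',np.percentile(f,[1,50,99],axis=0).round(1).tolist(),'up',np.percentile(f@up,[1,99]).round(1))
c=f.mean(0);u,s,vt=np.linalg.svd(f-c,full_matrices=False);print('normal',vt[2],'tilt',np.degrees(np.arcsin(vt[2]*np.sign(vt[2,0]))[2]))
for n,k in dict(wall=(L[...,2]>49)&(L[...,2]<56)&(L[...,0]<-36)&(L[...,0]>-60)&(abs(L[...,1])<30),cr=(abs(L[...,2]-36)<3)&(abs(L[...,0]+27)<14)&(abs(L[...,1])<35)).items(): print(n,k.sum(),np.percentile(L[k],[2,50,98],axis=0).round(1).tolist())
c2(-18,48,22)
E
```

```text
F [-8.4  2.5 84. ] celltilt 21.94 force [ 0.1 -1.1 -2.9] mom [-0.01  0.14  0.07] open 0.0316 t 15.6 q6 0.521
F [-8.5  2.5 83.9] celltilt 21.93 force [ 0.2  0.6 -1.7] mom [0.01 0.12 0.  ] open 0.0317 t 15.65 q6 0.521
face: along axis 0.5/2/5pct [24.23427958 25.14943102 26.56034239]
n 323 x,y,z pct [[-14.1, -13.6, 88.9], [-12.5, 2.4, 98.5], [-8.6, 18.3, 101.1]] up [85.6 98.9]
normal [-0.931016   -0.0010216  -0.36497694] tilt 21.406163743906816
wall 1484 [[-53.9, -18.8, 50.1], [-48.4, 0.0, 52.2], [-42.2, 18.6, 53.6]]
cr 742 [[-36.5, -27.8, 33.2], [-27.5, 4.9, 36.5], [-18.2, 27.7, 38.8]]
now [ 0.5711 -0.1412  0.0856] [-3.1406  0.0703  3.1316] F [ 0.2  0.6 -1.7] open 0.0317 t 15.65
shift [0.024, -0.005, 0.0702] turn [-0.0018, -0.0024, 0.001]
```

View pics/w6.png

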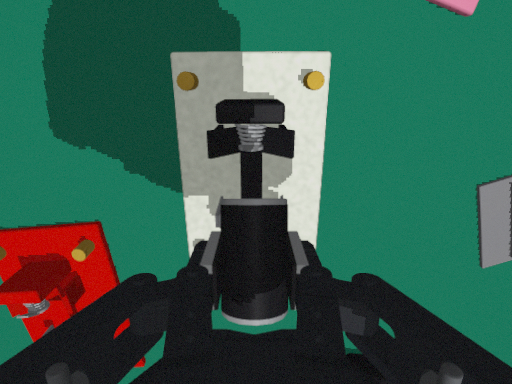

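Picture 8: the cell is 22° nub-up above the holder, its face and the cradle agreeing with the model within about 1 mm, y offset 2.4 mm. I'll descend.

play_rows(
  targets=[
    [[0.008,-0.005,0.02],[0,0,0]],
    [[0.016,-0.005,0.04],[0,0,0]],
    [[0.024,-0.005,0.06],[0,0,0]],
    [[0.024,-0.005,0.07],[0,0,0]],
    [[0.024,-0.005,0.07],[0,0,0]],
    [[0.024,-0.005,0.07],[0,0,0]],
    [[0.024,-0.005,0.07],[0,0,0]],
    [[0.024,-0.005,0.07],[0,0,0]],
  ],
)

```text
time_s: 16.45
tool_pos: [0.5615, -0.1436, 0.0498]
tcp_rot: [-3.141, 0.07, 3.132]
force: [-0.2, 0.5, -1.6]
opening: 0.0313
```

```bash
python3 -c "
from h import *
w2();c2(-26,43,22);c2(-30.5,36,22)"
```

```text
F [-18.1  -0.   48.1] celltilt 21.94 force [-0.2  0.5 -1.6] mom [0.01 0.17 0.01] open 0.0313 t 16.45 q6 0.421
now [ 0.5615 -0.1436  0.0498] [-3.1406  0.0705  3.1316] F [-0.2  0.5 -1.6] open 0.0313 t 16.45
shift [0.0166, 0.0001, 0.0089] turn [-0.0018, -0.0021, 0.0008]
now [ 0.5615 -0.1436  0.0498] [-3.1406  0.0705  3.1316] F [-0.2  0.5 -1.6] open 0.0313 t 16.45
shift [0.0265, 0.0001, 0.0222] turn [-0.0018, -0.0021, 0.0008]
```

play_rows(
  targets=[
    [[0.006,0,0.003],[0,0,0]],
    [[0.012,0,0.006],[0,0,0]],
    [[0.0166,0,0.009],[0,0,0]],
    [[0.02,0,0.012],[0,0,0]],
    [[0.023,0,0.016],[0,0,0]],
    [[0.0265,0,0.02],[0,0,0]],
    [[0.0265,0,0.022],[0,0,0]],
    [[0.0265,0,0.022],[0,0,0]],
  ],
)

```text
time_s: 17.25
tool_pos: [0.549, -0.1436, 0.0375]
tcp_rot: [-3.141, 0.07, 3.131]
force: [2.7, 0.0, -1.4]
opening: 0.0311
```

```bash
python3 -c "
from h import *
w2()
for a in ((-30.5,35.5,22),(-30.5,35.5,16),(-30.5,35.7,10),(-30,36,4),(-29.5,36,0)): c2(*a)
p=eyes.capture('wrist');save(p,'w7.png')
q=eyes.capture('side')
cv2.imwrite('pics/c7.png',np.hstack([cv2.resize(p['frame'][:,:,::-1],(400,300)),cv2.resize(q['frame'][170:270,230:363,::-1],(400,300),interpolation=cv2.INTER_CUBIC)]))
"
```

```text
F [-30.6  -0.1  35.8] celltilt 21.92 force [ 2.7  0.  -1.4] mom [ 0.01 -0.36  0.05] open 0.0311 t 17.25 q6 0.361
now [ 0.549  -0.1436  0.0375] [-3.1406  0.0701  3.1313] F [ 2.7  0.  -1.4] open 0.0311 t 17.25
shift [-0.0002, 0.0002, 0.0005] turn [-0.0018, -0.0027, 0.0004]
now [ 0.549  -0.1436  0.0375] [-3.1406  0.0701  3.1313] F [ 2.7  0.  -1.4] open 0.0311 t 17.25
shift [0.0002, 0.0002, 0.006] turn [-0.0018, 0.1973, 0.0003]
now [ 0.549  -0.1436  0.0375] [-3.1406  0.0701  3.1313] F [ 2.7  0.  -1.4] open 0.0311 t 17.25
shift [0.001, 0.0002, 0.0111] turn [-0.0018, 0.3973, 0.0002]
now [ 0.549  -0.1436  0.0375] [-3.1406  0.0701  3.1313] F [ 2.7  0.  -1.4] open 0.0311 t 17.25
shift [0.0014, 0.0002, 0.016] turn [-0.0018, 0.5973, 0.0001]
now [ 0.549  -0.1436  0.0375] [-3.1406  0.0701  3.1313] F [ 2.7  0.  -1.4] open 0.0311 t 17.25
shift [0.0017, 0.0002, 0.0195] turn [-0.0019, 0.7306, 0.0]
```

View pics/c7.png

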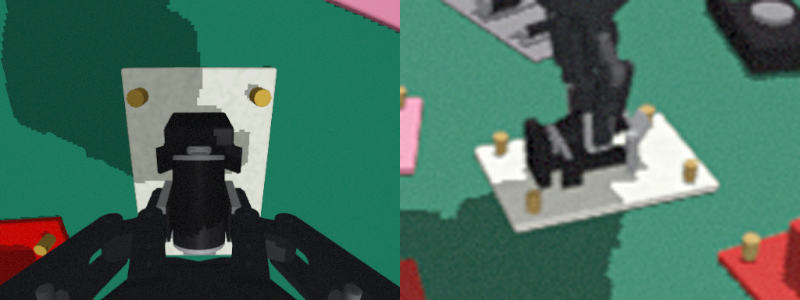

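Picture 9: the flat end sits in the cradle against the spring with the nub still raised. The spring pushes back with +2.7 N in x. Now I'll swing the nub end down.

play_rows(
  targets=[
    [[0,0,0.003],[0,0.1,0]],
    [[0.0002,0,0.006],[0,0.197,0]],
    [[0.0006,0,0.0085],[0,0.3,0]],
    [[0.001,0,0.0111],[0,0.397,0]],
    [[0.0012,0,0.0135],[0,0.5,0]],
    [[0.0014,0,0.016],[0,0.597,0]],
    [[0.0014,0,0.016],[0,0.597,0]],
    [[0.0014,0,0.016],[0,0.597,0]],
  ],
)

```text
time_s: 18.15
tool_pos: [0.5488, -0.1433, 0.0291]
tcp_rot: [-3.141, -0.241, 3.131]
force: [5.7, 1.2, -9.3]
opening: 0.0315
```

```bash
python3 -c "
from h import *
w2()
for a in ((-29.5,36,0),(-29,36,-2)): c2(*a)
"
```

```text
F [-30.    0.2  35.6] celltilt 4.07 force [ 5.7  1.2 -9.3] mom [ 0.16 -1.5  -0.04] open 0.0315 t 18.15 q6 0.908
now [ 0.5488 -0.1433  0.0291] [-3.1409 -0.2413  3.1314] F [ 5.7  1.2 -9.3] open 0.0315 t 18.15
shift [-0.0007, -0.0004, 0.0027] turn [-0.0014, 0.1357, 0.0004]
now [ 0.5488 -0.1433  0.0291] [-3.1409 -0.2413  3.1314] F [ 5.7  1.2 -9.3] open 0.0315 t 18.15
shift [-0.0015, -0.0004, 0.0044] turn [-0.0014, 0.2024, 0.0004]
```

play_rows(
  targets=[
    [[0,0,0.001],[0,0.05,0]],
    [[0,0,0.002],[0,0.1,0]],
    [[-0.0005,0,0.0027],[0,0.136,0]],
    [[-0.001,0,0.0027],[0,0.136,0]],
    [[-0.001,0,0.0027],[0,0.136,0]],
    [[-0.001,0,0.0027],[0,0.136,0]],
    [[-0.001,0,0.0027],[0,0.136,0]],
    [[-0.001,0,0.0027],[0,0.136,0]],
  ],
)

```text
time_s: 18.95
tool_pos: [0.5487, -0.1434, 0.0282]
tcp_rot: [-3.141, -0.314, 3.131]
force: [-0.8, 2.5, -4.2]
opening: 0.0315
```

```bash
python3 - <<'E'
from h import *
w2()
p=eyes.capture('wrist');W=cloud(p);q=eyes.capture('side');r=eyes.capture('scene')
cv2.imwrite('pics/c8.png',np.hstack([cv2.resize(p['frame'][:,:,::-1],(400,300)),cv2.resize(q['frame'][170:270,230:363,::-1],(400,300),interpolation=cv2.INTER_CUBIC)]))
Rz=Ro.from_euler('z',-HY,degrees=True);L=Rz.apply((W.reshape(-1,3)-HO)*1000).reshape(W.shape)
for x in range(-40,30,6):
    m=(abs(L[...,0]-x)<3)&(abs(L[...,1])<4)&(L[...,2]>10)&(L[...,2]<75)
    if m.sum()>5: print(x,m.sum(),np.percentile(L[m][:,2],[10,50,90]).round(1))
E
```

```text
F [-29.6   0.   36.5] celltilt -0.09 force [-0.8  2.5 -4.2] mom [ 0.4  -0.52 -0.14] open 0.0315 t 18.95 q6 1.033
-40 200 [30.2 44.7 51.5]
-34 221 [46.7 50.7 53.2]
-28 222 [44.6 53.4 54.5]
-22 232 [53.1 53.9 54.9]
-16 231 [53.1 54.  54.8]
-10 231 [53.2 54.  54.7]
-4 226 [53.2 54.  54.8]
2 239 [53.1 53.9 54.8]
8 232 [53.1 53.9 54.6]
14 225 [53.  53.8 54.7]
20 236 [53.1 53.8 54.6]
26 198 [52.8 53.6 54.4]
```

View pics/c8.png

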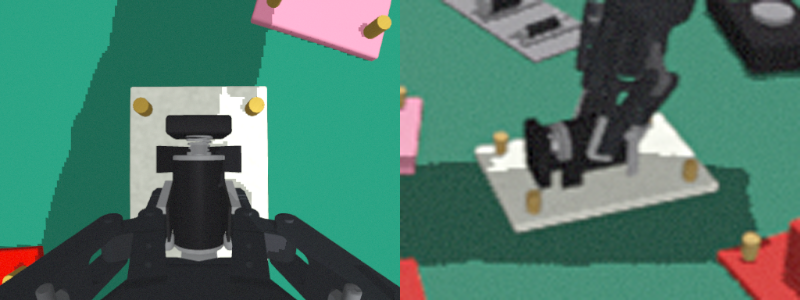

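Picture 10: the cell lies level with its top at about 53–54 mm along the whole length. Release and retreat.

play_rows(
  targets=[
    [[0,0,0],[0,0,0]],
    [[0,0,0],[0,0,0]],
    [[0,0,0],[0,0,0]],
    [[0,0,0],[0,0,0]],
    [[0.006,0,-0.02],[0,0,0]],
    [[0.02,0,-0.06],[0,0,0]],
    [[0.045,0,-0.14],[0,0,0]],
    [[0.07,0,-0.21],[0,0,0]],
  ],
  jaw=0.4,
)

```text
time_s: 19.9
tool_pos: [0.5479, -0.1435, 0.1411]
tcp_rot: [-3.14, -0.314, 3.131]
force: [0.7, 0.0, 0.1]
opening: 0.0511
```

```bash
python3 - <<'E'
from h import *
w2()
for k in range(2):
    p=eyes.capture('wrist')
W=cloud(p);q=eyes.capture('side')
cv2.imwrite('pics/c9.png',np.hstack([cv2.resize(p['frame'][:,:,::-1],(400,300)),cv2.resize(q['frame'][170:270,230:363,::-1],(400,300),interpolation=cv2.INTER_CUBIC)]))
Rz=Ro.from_euler('z',-HY,degrees=True);L=Rz.apply((W.reshape(-1,3)-HO)*1000).reshape(W.shape)
for x in range(-40,42,6):
    m=(abs(L[...,0]-x)<3)&(abs(L[...,1])<4)&(L[...,2]>10)&(L[...,2]<75)
    if m.sum()>5: print(x,m.sum(),np.percentile(L[m][:,2],[10,50,90]).round(1))
m=(abs(L[...,2]-51)<5)&(abs(L[...,1])<15)&(L[...,0]>-34)&(L[...,0]<34);print('body x',np.percentile(L[m][:,0],[1,99]),'y',np.percentile(L[m][:,1],[1,99]))
E
```

```text
F [-3.030e+01 -1.000e-01  1.494e+02] celltilt -0.06 force [0.7 0.  0.1] mom [-0.04 -0.34 -0.01] open 0.0511 t 19.9 q6 1.233
-40 56 [31.  44.9 51.6]
-34 56 [31.6 51.4 53.2]
-28 64 [44.7 49.3 53.6]
-22 69 [52.3 53.3 54.2]
-16 70 [52.6 53.3 54.2]
-10 70 [52.4 53.3 54. ]
-4 69 [52.5 53.5 54.3]
2 68 [52.8 53.4 54.1]
8 70 [52.6 53.4 54.3]
14 70 [52.4 53.4 54.2]
20 70 [52.6 53.5 54.3]
26 66 [52.3 53.4 54.1]
32 22 [41.  52.3 53.4]
38 69 [36.2 40.1 43.5]
body x [-32.12083804  29.97242056] y [-13.78413721  13.78338137]
```

View pics/c9.png

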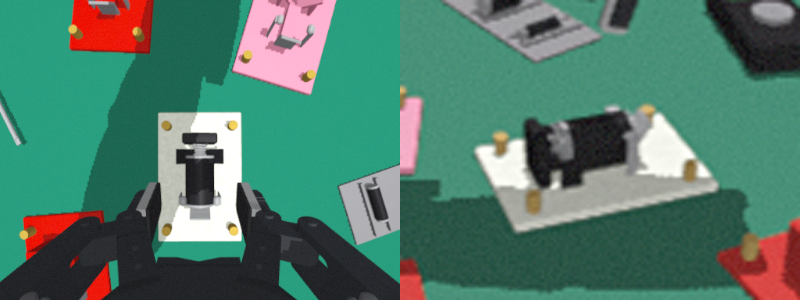

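Picture 11: the cell lies level in the holder, between the clip jaws and against the spring. Its top is at 53.4 mm along the whole length, and the gripper is clear. Handing in.

```bash
python3 -c "
from h import *
print(arm.close_job())"
```

```text
the job is handed in; nothing more can be done
None
```

The biggest cell is loaded in the white board's holder. It lies level, is held by the clip jaws, and has been released. I handed the job in at about 20 s of the 48 s allowed; no verdict was reported.

- **Regrip:** on the first try, joint 6 reached its lower limit before I could hold the cell tilted over the holder. I put the cell back in its groove and gripped it again with the tool leaning 18° the other way.
- **Order of loading:** I set the flat end in the cradle with the nub end raised 22°. The spring pushed back with about 2.7 N, so it had given. I then swung the nub end down between the clip jaws and let go.
- **Last checks:**
  - The top of the cell measured 53.3–53.5 mm along its whole length (53 expected).
  - The body ends at holder x ≈ 30 mm (29.5 expected). I didn't get a clean reading of the flat end, because the cradle and spring parts are in the way.
  - The gripper was about 11 cm clear, with no force on the tool beyond noise.
- **Disagreements:**
  - The gripper reported an opening of 31–32 mm on the 34 mm cell.
  - The arm was 2–5 mm off at the end of some moves, and I corrected each by measuring again.
  - I had no direct reading of the spring's final compression.

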